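# Hang the lamp, hold the magnifier at the focus mark

## Task

Set up and do the close look at the yellow transformer on the clamped circuit board: first hang the small grey lamp on the inspection stand by slipping its sleeve over the top of the rod until it sits fully down on the black stop collar, with its light head aimed at that transformer, and let it go. Then take the magnifier by its handle and hold its lens level and centred over the transformer, at the height of the red focus collar on the stand's rod, touching nothing else; finish while still holding it there. Leave the red collar's setting and the other things on the bench as they are.

Things in the scene. Friction and masses are not known exactly. Their poses are not given: they have to be found in the camera images.
- lamp: loose grey cordless lamp, 124 x 36 x 38 mm, standing upright. Origin: centre of the sleeve's underside; z up along the sleeve, x along the arm from sleeve to head. Sleeve: tube 25 mm outside, 15 mm bore right through, 36 mm high. Arm 12 mm wide. Head: box 36 mm wide (y), x 54 to 100 mm (bezel to 111), top at z 36 mm (38 over fins). Hung, it droops up to about 5 degrees in the bore's play
- lamp_grip (a point): middle of the lamp's light head, 77 mm along x from the sleeve's axis and 22 mm above the lamp's underside; grasp here across the 36 mm width (lamp y). The white light face in its black bezel is at the head's outer end and looks along lamp x, 66 degrees downward
- light_spot (a point): point fixed to the lamp that marks where the middle of its beam falls at about the transformer's height once hung: 160 mm along lamp x from the sleeve's axis, 122 mm below the lamp's underside
- stand: the fixed inspection stand; origin under the middle of its base, z up along the rod's axis
- stand_stop (a point): top face of the black stop collar (24 mm diameter) on the rod of the inspection stand, on the rod's axis, 185 mm above the bench; the hung lamp's underside rests here. The stand is fixed: dark base 84 x 84 mm, upright bright rod 12 mm diameter; small thumbscrew knobs reach 24 mm from the axis
- mast_tip (a point): top of the stand's rod, on its axis, 243 mm above the bench; the last 9 mm taper from 12 to 5 mm diameter
- focus_mark (a point): middle of the red focus collar (25 mm diameter, 8 mm high) on the stand's rod below the black stop, on the rod's axis: its height is the height at which the lens must be held. A thin red pointer reaches 42 mm from the axis towards the fixture's side at the same height
- focus_collar (a joint): height setting of the red focus collar on the rod, in m: 0 is 110 mm above the bench, grows upward, at most 0.05. Held by friction of about 4 N; to be left as it is
- magnifier: loose handled magnifier lying flat on the bench, 90 g nominal: black lens ring 72 mm outside diameter, 10 mm high, with a clear lens, and a straight black handle 16 mm wide and 18 mm high that runs along the magnifier's -x from 54 to 148 mm from the lens centre. Origin: under the lens centre, on the bench at the start; z up, normal to the lens; undersides of ring and handle are at the same level
- lens_center (a point): centre of the lens, 5 mm above the magnifier's underside
- handle_grip (a point): point to grasp in the magnifier's handle, 85 mm from the lens centre along -x and 9 mm above the underside; grasp across the 16 mm width (magnifier y)
- part_top (a point): centre of the top of the yellow and black transformer (26 x 38 x 37 mm) that stands on the clamped green board; about 63 mm above the bench, fixed with the board
- clamp_fixture: fixed white lead-trim fixture, base 121 x 175 mm, holding the green board (84 x 86 mm) under a clamp arm; its upright red lever, up to 126 mm high, stands at about fixture x 0, y -75 mm. Origin: under the base's middle; z up
- flush_cutter: bystander: blue flush cutter, 127 x 43 x 12 mm, lying on the bench
- tweezers: bystander: steel tweezers, 123 x 14 x 9 mm, lying on the bench
- mouse: bystander: black computer mouse, 117 x 57 x 36 mm
- work_plate: bystander: white work-order plate, 85 x 120 x 9 mm, lying on the bench
- pen: bystander: blue pen, 145 x 12 x 9 mm, lying on the bench

How it is judged:
By the outcome, as a careful person would: the job done as asked, in the order asked, and still so for the second after the job is handed in, while the arm keeps its last pose, push and grip.
It also fails if it takes over 67 s, if anything falls off the work surface, if the arm or the gripper's body presses on something with over 40 N, if the wrist force passes 120 N, or if a joint passes its speed limit or range.

## Robot

A 7-joint arm with a two-finger parallel gripper is mounted at the origin on a cart in front of the work surface, level with it; the furniture and walls round the work are solid. World frame = base frame: x ahead of the robot, y to its left, z up, the work surface at z = 0. Lengths are in m, angles in rad, forces in N, time in s.
With the tool pointing down it reaches from about 0.425 to 0.875 m from the base axis. Payload 8.4 kg.
Tool frame: the origin (TCP) lies midway between the tips of the shut fingers; the grasp point (between the pads) lies 19 mm behind it; z points along the fingers, y is the line along which they close (so a half turn about z gives the same grasp; the last joint's range is limited). The gripper opens to 85 mm and grips with 20 to 120 N. Pads are 22 mm wide; open, the fingers measure 114 mm over their backs; the gripper's body (76 mm by 85 mm) begins 54 mm behind the grasp point. The pads swing forward as they close: fully open they stand 13 mm farther back than shut.
Start: joints at [-1.394, 0.333, 0.04, 1.465, -0.013, 1.343, -0.059], TCP at [0.177, 0.625, 0.231] pointing down, gripper open.
Joint ranges: [-2.58, 2.58], [-0.38, 2.09], [-1.3, 1.39], [0.25, 2.4], [-1.5, 4.64], [0.08, 2.09], [-2.65, 2.65]. Speed limits (rad/s): [2.22, 2.22, 2.79, 2.79, 3.14, 3.14, 3.14].

## Interface

Orientations are given as a rotation vector (axis times angle).
In Python, from plant import * gives the robot as it stands. Calls block until the motion is done:
- move_pose(position, orientation): joint-space move of the TCP to a pose.
- move_linear(position, ori=None, feed=0.15, threshold=None): straight line of the TCP; ori=None keeps the orientation; feed is the mean speed in m/s. With threshold (N) it stops when the force on the tool has changed by that much, and returns True; else False.
- goto_joints(angles): joint-space move.
- grip(opening): finger opening in m; the grip force is fixed at half the most; returns when the fingers have stopped.
- pause(seconds).
- ik(position, orientation): joint angles nearest the present ones, or None.
- read_state(): the state.
- read_camera(name): name is "side" or "top"; returns the picture (400x640x3 uint8, red, green, blue); there is no depth.
- camera_model(name): a dict with "mtx" (3x3 intrinsics, pixels), "xyz" and "attitude" of the camera in the world. Camera axes: x right, y down, z forward; pixel columns grow to the right and rows downward; lengths in m; the calibration is good to about 2 mm. A picture is of the moment at which its call begins. camera_model takes no time and is no camera call.
A pose or a line that the arm cannot do raises PlanningError and nothing moves.
- job_done(): hands the job in; it is judged then, once.
Trained networks look in the newest picture that a camera, given by its name, has taken for a name from the list of things; names that differ only in an ending like _2 or _b are one class to them, and where a whole thing is asked for, a point or a joint stands for the part that bears it (a point fixed in the world has none). Each returns a list of dicts, best first, with "conf" (0 to 1); they miss things now and then, are a little off and sometimes report something else, mostly with a low value. They report only what shows in the picture. A call takes as long as a camera call.
- search_frame(camera, target): "uv" ([column, row] in pixels, amid what is visible of it).
- masks_of(camera, target): "pixels" (400x640 bool, what is visible of it) and "uv" ([column, row] in pixels, amid what is visible of it).
- pinpoint(camera, target): "uv" ([column, row] in pixels: a listed point, or the origin of a listed thing).
The state is a dict: "time": time; "q": joint angles; "joint_vel": joint speeds; "effort": joint torques, N m; "position": TCP position; "tool_rot": TCP orientation; "contact_force": force on the tool from outside, world axes, zero at the start; "torque": the same for the moment, N m; "grip_width": finger opening in m; "grasp_force": force on a finger pad.
Only numpy, scipy, OpenCV 4.12 (cv2) and the standard library are available. Lean on these libraries where they do the work, as an engineer would, in place of code of your own. Each camera call takes 0.05 s, during which the arm holds its last target. There are 200 camera calls.

## Working session

There is one attempt and no reset: what is moved stays moved. The work goes in short steps, each a Python script; the robot and the scene stay as the last script left them, time stands still between calls to the robot, and variables do not carry over. Pictures are saved under pics/ and viewed, at most 11 in all, crops included, and the job is handed in when it is done.

```bash
mkdir -p pics; ls
cat > h.py <<'E'
from plant import *
import numpy as np, cv2
from scipy.spatial.transform import Rotation as R
def cam(n):
    m=camera_model(n); K=np.array(m["mtx"]); a=np.array(m["attitude"],float)
    Rm=a if a.shape==(3,3) else R.from_rotvec(a).as_matrix()
    return K,np.array(m["xyz"],float),Rm
def ray(n,uv):
    K,c,Rm=cam(n); d=Rm@np.linalg.inv(K)@np.array([uv[0],uv[1],1.]); return c,d/np.linalg.norm(d)
def at_z(n,uv,z):
    c,d=ray(n,uv); return c+d*(z-c[2])/d[2]
def tri(uvs,uvt):
    A=np.zeros((3,3));b=np.zeros(3)
    rs=[ray("side",uvs),ray("top",uvt)]
    for c,d in rs:
        P=np.eye(3)-np.outer(d,d);A+=P;b+=P@c
    x=np.linalg.solve(A,b)
    return x,[np.linalg.norm((np.eye(3)-np.outer(d,d))@(x-c)) for c,d in rs]
def proj(n,p):
    K,c,Rm=cam(n); q=K@Rm.T@(np.array(p)-c); return q[:2]/q[2]
def snap(n,f=None):
    im=read_camera(n)
    if f: cv2.imwrite("pics/"+f,im[:,:,::-1])
    return im
def down(yaw): # tool z down; tool y along direction yaw+90 => tool x along yaw
    c,s=np.cos(yaw),np.sin(yaw)
    return R.from_matrix(np.array([[c,s,0],[s,-c,0],[0,0,-1]])).as_rotvec()
E
python3 - <<'E'
from h import *
np.set_printoptions(precision=4,suppress=True)
print(camera_model("side"),camera_model("top"))
for n in("side","top"): snap(n,n+"0.png")
Z={"lamp":0,"lamp_grip":.022,"stand":0,"stand_stop":.185,"mast_tip":.243,"focus_mark":None,"magnifier":0,"lens_center":.005,"handle_grip":.009,"part_top":.063,"clamp_fixture":0,"light_spot":None}
for k,z in Z.items():
    g={}
    for n in("side","top"):
        r=pinpoint(n,k); g[n]=r
        for x in r[:2]: print(k,n,np.round(x["uv"],1),round(x["conf"],2), at_z(n,x["uv"],z) if z is not None else "")
    if g["side"] and g["top"]: print("   tri",*tri(g["side"][0]["uv"],g["top"][0]["uv"]))
s=read_state();print(s["time"],s["position"],s["tool_rot"])
E
```

```text
pics
plant.py
{'mtx': array([[413.0692,   0.    , 324.6168],
       [  0.    , 413.0692, 206.9671],
       [  0.    ,   0.    ,   1.    ]]), 'xyz': array([0.1917, 1.1352, 0.9588]), 'attitude': array([-0.353 ,  2.7136, -1.354 ])} {'mtx': array([[470.9225,   0.    , 322.6023],
       [  0.    , 470.9225, 197.9397],
       [  0.    ,   0.    ,   1.    ]]), 'xyz': array([ 0.2985, -0.0026,  1.6386]), 'attitude': array([-2.1788,  2.1428, -0.1115])}
lamp side [274.9 305.4] 0.97 [ 0.5024  0.4022 -0.    ]
lamp top [314.9 196.4] 0.59 [0.4855 0.0385 0.    ]
lamp top [212.2 190.3] 0.53 [0.5012 0.3997 0.    ]
   tri [ 0.5878  0.0634 -0.4313] [np.float64(0.05449765170543458), np.float64(0.05449765170543476)]
lamp_grip side [280.5 319.8] 0.89 [0.4636 0.4621 0.022 ]
lamp_grip side [328.1 324.9] 0.36 [0.333  0.4442 0.022 ]
lamp_grip top [192.3 202.4] 0.71 [0.4552 0.4614 0.022 ]
lamp_grip top [413.9 209.6] 0.49 [ 0.4429 -0.3035  0.022 ]
   tri [0.4593 0.4622 0.0225] [np.float64(0.004135807682519827), np.float64(0.004135807682519816)]
stand side [280.8 306.7] 0.66 [0.4843 0.4022 0.    ]
stand side [279
[... 1618 characters left out ...]
grip top [412.2 212.9] 0.89 [ 0.4324 -0.3     0.009 ]
   tri [ 0.4254 -0.2988  0.019 ] [np.float64(0.006202889384928792), np.float64(0.006202889384928826)]
part_top side [305.1 216.2] 0.51 [0.5126 0.0529 0.063 ]
part_top top [303.  189.9] 0.61 [0.4997 0.0775 0.063 ]
   tri [0.5012 0.0772 0.0832] [np.float64(0.004081274236028621), np.float64(0.0040812742360286265)]
clamp_fixture side [313.2 228.1] 0.96 [0.4878 0.0349 0.    ]
clamp_fixture top [314.3 197.6] 0.79 [0.4813 0.0405 0.    ]
clamp_fixture top [253.2 165.8] 0.3 [0.5907 0.2584 0.    ]
   tri [0.4834 0.0408 0.0053] [np.float64(0.0027654823436566237), np.float64(0.0027654823436566393)]
1.3 [0.177  0.6254 0.2313] [-0.4318 -3.1118  0.0002]
```

Run:
```python
import cv2
a=cv2.imread("pics/side0.png");b=cv2.imread("pics/top0.png")
cv2.imwrite("pics/s1.png",cv2.resize(a[150:360,220:480],None,fx=2.85,fy=2.85,interpolation=cv2.INTER_CUBIC))
cv2.imwrite("pics/t1.png",cv2.resize(b[120:270,170:440],None,fx=2.9,fy=2.9,interpolation=cv2.INTER_CUBIC))
```

```text
(no output)
```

View pics/s1.png

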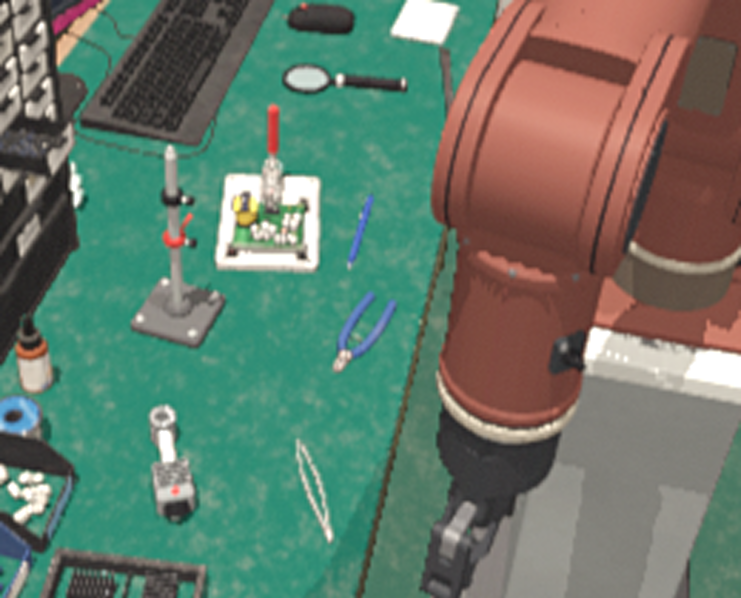

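View pics/t1.png

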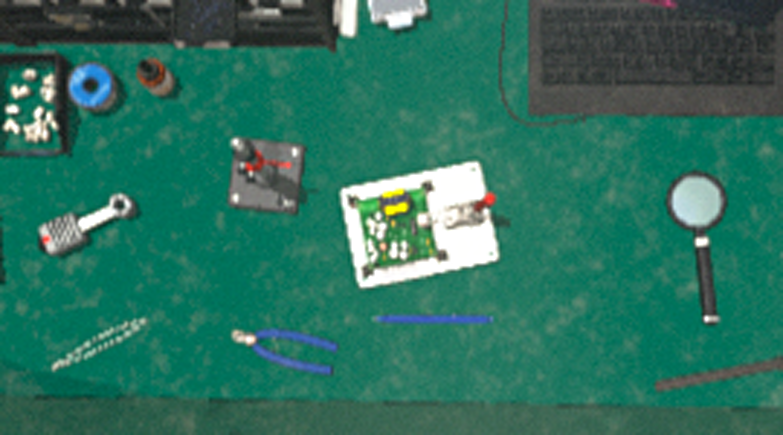

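The side view shows the stand (rod tip ≈279,202 full-frame), the lamp with its head toward the viewer (274,297→281,320), and the magnifier at (328,177) with its handle toward the robot. The top view shows the lamp sleeve at (212,191) and head at (192,201), the transformer at (307,190), and the lens at (410,189) with the handle end at (415,230). The networks agree with this, apart from a few low-confidence outliers.

```bash
python3 - <<'E'
from h import *
np.set_printoptions(precision=4,suppress=True)
near={"lamp":[(275,305),(212,191)],"lamp_grip":[(280,320),(192,202)],"stand_stop":[(280,220),(255,172)],"mast_tip":[(279,200),(252,169)],"focus_mark":[(281,234),(257.7,175)],"lens_center":[(328,177),(410,188)],"handle_grip":[(350,178),(412,213)],"part_top":[(306,222),(306,190)],"stand":[(282,260),(262,181)]}
Z={"lamp":0,"lamp_grip":.022,"stand_stop":.185,"mast_tip":.243,"lens_center":.005,"handle_grip":.009,"part_top":.063,"stand":0}
acc={}
for i in range(3):
    for j,n in enumerate(("side","top")):
        im=snap(n)
        for k in near:
            for x in pinpoint(n,k):
                if np.hypot(*(np.array(x["uv"])-near[k][j]))<9: acc.setdefault((k,n),[]).append(x["uv"]);break
for k in near:
    u=[np.median(acc[k,n],0) if (k,n) in acc else None for n in("side","top")]
    print(k,*u,len(acc.get((k,"side"),[])),len(acc.get((k,"top"),[])))
    if u[0] is not None and u[1] is not None: print("  tri",*tri(*u))
    if k in Z: print("  z",*[at_z(n,a,Z[k]) for n,a in zip(("side","top"),u) if a is not None])
for n in("side","top"):
    im=snap(n);hsv=cv2.cvtColor(im,cv2.COLOR_RGB2HSV)
    y=cv2.inRange(hsv,(22,120,90),(34,255,255)); r=cv2.inRange(hsv,(0,130,90),(6,255,255))|cv2.inRange(hsv,(172,130,90),(180,255,255))
    for nm,m in(("yel",y),("red",r)):
        c,l,st,ce=cv2.connectedComponentsWithStats(m)
        for i in range(1,c):
            if st[i,4]>4 and 240<ce[i][0]<345 and 140<ce[i][1]<250: print(n,nm,st[i],ce[i])
    for k in("part_top","magnifier","lamp"):
        for x in masks_of(n,k)[:2]:
            ys,xs=np.nonzero(x["pixels"]); print(n,k,x["conf"],x["uv"],xs.min(),xs.max(),ys.min(),ys.max(),len(xs))
E
python3 -c "
import cv2
a=cv2.imread('pics/side0.png')[195:270,255:345];b=cv2.imread('pics/top0.png')[155:230,240:350]
import numpy as np
r=lambda x:cv2.resize(x,(int(x.shape[1]*3.9),int(x.shape[0]*3.9*1)),interpolation=cv2.INTER_NEAREST)
A=r(a);B=r(b);h=max(A.shape[0],B.shape[0]);cv2.imwrite('pics/z.png',np.hstack([A,B]))"
```

```text
lamp [278.7 305.6] [213.8 189.5] 3 3
  tri [ 0.4995  0.3947 -0.0073] [np.float64(0.0056130309984006544), np.float64(0.005613030998400774)]
  z [0.4915 0.4    0.    ] [0.5041 0.3942 0.    ]
lamp_grip [282.1 323.2] [191.2 201.9] 3 3
  tri [0.4575 0.4671 0.0155] [np.float64(7.07747099798798e-06), np.float64(7.07747099811764e-06)]
  z [0.4557 0.4717 0.022 ] [0.4569 0.4653 0.022 ]
stand_stop [278.4 216.5] [255.7 171.7] 3 3
  tri [0.5427 0.2216 0.1833] [np.float64(0.0033446118084102176), np.float64(0.0033446118084098863)]
  z [0.5455 0.2235 0.185 ] [0.5391 0.2205 0.185 ]
mast_tip [279.7 200.4] [252.  168.5] 2 3
  tri [0.5388 0.2227 0.2456] [np.float64(0.0001608255337251691), np.float64(0.00016082553372513401)]
  z [0.5402 0.2194 0.243 ] [0.5391 0.2231 0.243 ]
focus_mark [281.5 232.9] [257.1 173.8] 2 3
  tri [0.5403 0.2247 0.123 ] [np.float64(0.0023295763652072046), np.float64(0.002329576365207455)]
lens_center [327. 178.] [408.8 188.5] 3 3
  tri [ 0.5174 -0.289   0.0064] [np.float64(0.00047970602135921414), np.float64(0.0004797060213591739)]
  z [ 0.5174 -0.2911  0.005 ] [ 0.5181 -0.2892  
[... 661 characters left out ...]
 4  17  52] [315.2115 194.7308]
side red [277 225  10  12  34] [281.4706 232.4118]
side part_top 0.5 [304.3, 219.3] 303 308 218 227 52
side magnifier 0.68 [331.4, 180.1] 319 362 171 182 282
side magnifier 0.23 [280.0, 252.4] 266 297 202 270 759
side lamp 0.71 [280.2, 316.5] 272 287 292 330 393
top yel [302 185   8   3  14] [305.5    186.2143]
top yel [302 190   9   6  31] [306.     191.7419]
top red [255 172   7   7  23] [258.0435 175.7391]
top red [263 176   7   2   9] [266.5556 176.2222]
top red [334 187   7   5  18] [337.5    189.0556]
top part_top 0.32 [260.8, 179.8] 248 273 167 192 581
top magnifier 0.86 [411.1, 193.9] 400 420 179 230 513
top lamp 0.77 [195.6, 194.1] 183 216 186 207 292
```

View pics/z.png

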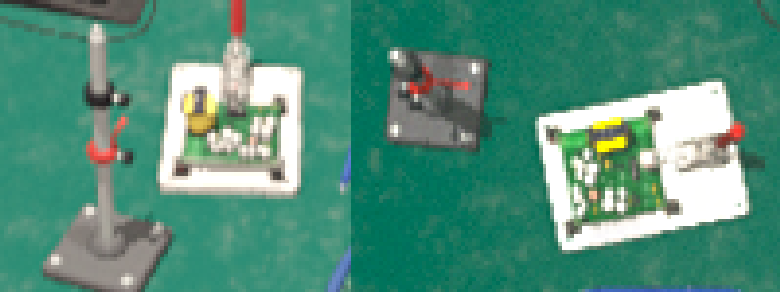

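Zoom: in the side view the red collar is at about (281.4,234.5) and the transformer top at about (306.8,220.6). In the top view the transformer covers about cols 302–311.5, rows 184.7–194, including a sliver of its front face, and the collar is at about (257.7,176). Next I'll cross-check these against projections.

Run:
```python
from h import *
np.set_printoptions(precision=4,suppress=True)
for z in(.0,.11,.12,.125,.13,.14,.185,.243):
    print(z,proj("side",[.540,.222,z]),proj("top",[.540,.222,z]))
P=at_z("top",(306.4,188.7),.063);print("part",P,proj("side",P),proj("side",P-[0,0,.037]))
# 26x38 corners with yaw from fixture
# fixture yaw from top mask white base
im=read_camera("top");hsv=cv2.cvtColor(im,cv2.COLOR_RGB2HSV)
m=cv2.inRange(hsv,(0,0,170),(180,60,255));m=cv2.morphologyEx(m,cv2.MORPH_CLOSE,np.ones((15,15)))
c,l,st,ce=cv2.connectedComponentsWithStats(m)
i=l[197,335]; ys,xs=np.nonzero(l==i);b=cv2.boxPoints(cv2.minAreaRect(np.c_[xs,ys].astype(np.float32)))
W=[at_z("top",p,.01) for p in b];print("fixture",np.array(W),np.mean(W,0))
d=W[1]-W[0];e=W[2]-W[1];print(np.linalg.norm(d),np.linalg.norm(e),np.degrees(np.arctan2(d[1],d[0])),np.degrees(np.arctan2(e[1],e[0])))
# magnifier mask PCA
r=masks_of("top","magnifier")[0]["pixels"];ys,xs=np.nonzero(r)
W=np.array([at_z("top",(u,v),.008)[:2] for u,v in zip(xs,ys)]);mu=W.mean(0);v=np.linalg.svd(W-mu)[2][0];t=(W-mu)@v
print("mag",mu,v,t.min(),t.max(),mu+v*t.min(),mu+v*t.max())
g=read_camera("top");s=g[180:232,396:424].astype(int)
lamp=masks_of("top","lamp")[0]["pixels"];ys,xs=np.nonzero(lamp)
W=np.array([at_z("top",(u,v),.036)[:2] for u,v in zip(xs,ys)]);mu=W.mean(0);v=np.linalg.svd(W-mu)[2][0];t=(W-mu)@v
print("lamp",mu,v,t.min(),t.max(),mu+v*t.min(),mu+v*t.max())
print("sleeve hole top",at_z("top",(211.9,190.3),.036))
```

```text
0.0 [282.6146 260.801 ] [263.0597 180.1786]
0.11 [281.2859 235.3894] [258.6301 175.2239]
0.12 [281.1582 232.9484] [258.1962 174.7385]
0.125 [281.0939 231.7192] [257.9772 174.4935]
0.13 [281.0294 230.4842] [257.7567 174.2469]
0.14 [280.8993 227.9966] [257.3114 173.7487]
0.185 [280.2982 216.5023] [255.2331 171.4241]
0.243 [279.4836 200.9227] [252.3608 168.2112]
part [0.504  0.0661 0.063 ] [306.4196 218.9112] [306.4489 227.1296]
fixture [[ 0.5236  0.139   0.01  ]
 [ 0.5623 -0.0309  0.01  ]
 [ 0.4404 -0.0578  0.01  ]
 [ 0.4023  0.1107  0.01  ]] [0.4822 0.0402 0.01  ]
0.17420517661248566 0.12474391236359543 -77.18661759101401 -167.55448483878266
mag [ 0.4875 -0.2935] [-0.9919 -0.1272] -0.06167743580317503 0.11518756368475729 [ 0.5487 -0.2856] [ 0.3733 -0.3081]
lamp [0.4709 0.4443] [ 0.4446 -0.8957] -0.048894281394098814 0.06851376072205081 [0.4492 0.4881] [0.5014 0.383 ]
sleeve hole top [0.4968 0.3919 0.036 ]
```

Run:
```python
from h import *
np.set_printoptions(precision=3,suppress=True,linewidth=150)
A=np.array([.540,.222])
ims=np.mean([read_camera("side").astype(float) for _ in range(3)],0)
red=np.clip(ims[:,:,0]-np.maximum(ims[:,:,1],ims[:,:,2]),0,None)
print(red[224:242,275:290].astype(int))
imt=np.mean([read_camera("top").astype(float) for _ in range(3)],0)
rt=np.clip(imt[:,:,0]-np.maximum(imt[:,:,1],imt[:,:,2]),0,None)
print(rt[168:184,250:274].astype(int))
for z in(.11,.115,.12,.125,.13):
  out=[z]
  for n in("side","top"):
    c=cam(n)[1][:2];d=(c-A)/np.linalg.norm(c-A)
    out+= [proj(n,[*(A+d*.006),z+.004]),proj(n,[*(A+d*.0125),z-.004])]
  print(*out)
q=read_state()["q"]
for ph in(180,-170,-160,-150,-140,160,150):
    p=[.504+.085*np.cos(np.radians(ph)),.066+.085*np.sin(np.radians(ph)),.115]
    for off in(0,180):
        j=ik(p,down(np.radians(ph+180+off))); print(ph,off,j)
for nm,p,y in(("lg",[.4615,.463,.004],117),("ls",[.540-.225*.077,.222-.974*.077,.26],257),("mg",[.431,-.300,.003],7.3)):
    for off in(0,180): print(nm,off,ik(p,down(np.radians(y+off))))
```

```text
[[  0   0   0   0   3   7   7   0   0   0   0   0   0   0   0]
 [  0   0   0   0   3   7   7   0   0   0   0 137  26   0   0]
 [  0   0   0   0   3   7   6   0   0   0  95 146  21   0   0]
 [  0   0   0   0   5   7   5   0   0  18 117  34   0   0   0]
 [  0   0   0   0   4   7   5   0   0  81  64   0   0   0   0]
 [  0   0   0   0   1   5   3   1  29  71   0   0   0   0   0]
 [  0   0   0   0   4   2   0   3  82  12   0   0   0   0   0]
 [  0   0   8 109  36   0   0   0  99  50   0   0   0   0   0]
 [  0   0  81 153  75   4   0   6  94 100   0   0   0   0   0]
 [  0   0  98 160 121  51  52  98 140 119   0   0   0   0   0]
 [  0   0  59 154 161 130 129 154 163  97   1   0   6   0   0]
 [  0   0   0 119 155 153 153 156 140  50   0   1  13   0   0]
 [  0   0   0  21  56  91 101  84  25   0   0   0   0   0   0]
 [  0   0   0   0   0  24  30  21   0   0   0   0   0   0   0]
 [  0   0   0   0   0   1   4   5   0   0   0   0   0   0   0]
 [  0   0   0   0   0   4   7   7   0   0   0   0   0   0   0]
 [  0   0   0   0   0   4   7   7   0   0   0   0   0   0   0]
 [  0   0   0   0   0   2   7
[... 2468 characters left out ...]
  1.908]
-140 0 [-0.938 -0.038  0.813  2.129  0.032  1.039 -1.015]
-140 180 [-0.887 -0.034  0.761  2.128  0.027  1.039  2.13 ]
160 0 [-0.362 -0.003  0.039  2.108  0.     1.037 -2.243]
160 180 [-0.904 -0.032  0.58   2.131  0.021  1.038  0.887]
150 0 [-0.763 -0.     0.42   2.105  0.     1.037 -2.438]
150 180 [-0.905 -0.007  0.564  2.111  0.004  1.037  0.703]
lg 0 [-1.059  0.55   0.267  1.681 -0.172  0.934 -0.256]
lg 180 [-0.097  0.847 -1.102  1.627  0.806  1.186  2.225]
ls 0 [-0.755  0.096  0.432  1.703 -0.041  1.351  2.599]
ls 180 [-0.942  0.1    0.636  1.711 -0.061  1.35  -0.521]
mg 0 [-0.312  0.528  1.02   2.03  -0.579  0.903 -0.418]
mg 180 [ 0.823  0.35  -0.343  1.978  0.155  0.839  2.094]
```

Run:
```python
from h import *
np.set_printoptions(precision=4,suppress=True)
grip(.062)
p=np.array([.4615,.463,.12]);o=down(np.radians(117))
move_pose(p,o); move_linear([p[0],p[1],.005],feed=.12,threshold=8)
print(read_state()["position"])
grip(0); s=read_state();print(s["grip_width"],s["grasp_force"],s["contact_force"],s["time"])
move_linear([p[0],p[1],.32],feed=.2)
t=[.540-.225*.077,.222-.974*.077,.32]
move_pose(t,down(np.radians(257)))
s=read_state();print(s["grip_width"],s["q"],s["position"],s["time"])
a=snap("side","s2.png");b=snap("top","t2.png")
for k in("lamp","lamp_grip","mast_tip"):
    for n in("side","top"):print(k,n,[(np.round(x["uv"],1),x["conf"]) for x in pinpoint(n,k)[:2]])
A=a[130:280,220:370];B=b[120:270,190:340]
cv2.imwrite("pics/z2.png",cv2.resize(np.hstack([A,B])[:,:,::-1],None,fx=2.66,fy=2.66,interpolation=cv2.INTER_CUBIC))
```

```text
[0.462  0.4635 0.0059]
0.0348412211483756 60.496931076049805 [-0.0595  0.0409  6.108 ] 8.325
0.03524554777682232 [-0.6296  0.076   0.2929  1.5981 -0.0221  1.4709  2.5794] [0.5226 0.1473 0.3199] 12.5
lamp side [(array([280.6, 181.2]), 0.53), (array([325.9, 177.2]), 0.33)]
lamp top []
lamp_grip side [(array([294.4, 160.5]), 0.68), (array([325.3, 180.7]), 0.18)]
lamp_grip top []
mast_tip side [(array([280.7, 199.8]), 0.64)]
mast_tip top []
```

View pics/z2.png

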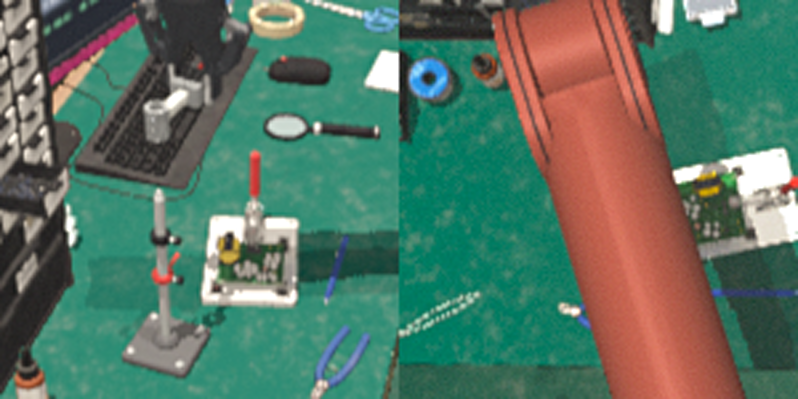

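The side view shows the lamp held level, with its sleeve at about (279.4, rows 166–183), in column line with the rod tip (279.8). The arm hides the top view. I'll lower it to just above the tip and compare against projected outlines.

```bash
cat >> h.py <<'E'
def cyl(img,n,c,r,z0,z1,col,S,off):
    th=np.linspace(0,2*np.pi,40)
    for z in(z0,z1):
        P=np.array([proj(n,[c[0]+r*np.cos(t),c[1]+r*np.sin(t),z]) for t in th])
        cv2.polylines(img,[np.round((P+.5-off)*S).astype(np.int32)],True,col,1)
E
python3 - <<'E'
from h import *
np.set_printoptions(precision=4,suppress=True)
move_linear([.540-.225*.077,.222-.974*.077,.256],feed=.1)
s=read_state();p=s["position"];Rm=R.from_rotvec(s["tool_rot"]).as_matrix();print(p,Rm[:,0])
im=np.mean([read_camera("side").astype(float) for _ in range(3)],0).astype(np.uint8);np.save("a.npy",im)
x0,y0,w,h=250,165,66,60;S=9
c=cv2.resize(im[y0:y0+h,x0:x0+w,::-1],None,fx=S,fy=S,interpolation=cv2.INTER_NEAREST)
A=p[:2]-.077*Rm[:2,0];print(A);off=np.array([x0,y0])
cyl(c,"side",A,.0125,.250,.286,(0,255,0),S,off)
cyl(c,"side",(.540,.222),.006,.19,.234,(255,0,255),S,off);cyl(c,"side",(.540,.222),.0025,.243,.243,(255,0,255),S,off)
cyl(c,"side",(.540,.222),.012,.185,.185,(255,0,255),S,off)
cv2.imwrite("pics/z3.png",c)
E
```

```text
[0.523  0.1471 0.2566] [-0.225  -0.9744 -0.0005]
[0.5403 0.2221]
```

View pics/z3.png

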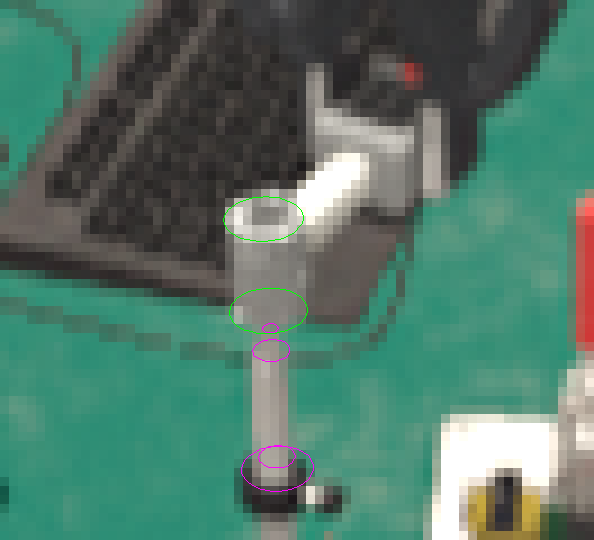

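The sleeve and rod outlines agree within about 0.5 px. Inserting.

Run:
```python
from h import *
np.set_printoptions(precision=4,suppress=True)
p0=read_state()["position"]
for z in(.235,.220,.205,.188):
    hit=move_linear([p0[0],p0[1],z],feed=.06,threshold=8)
    s=read_state();print(z,hit,s["position"],s["contact_force"],s["torque"],s["time"])
    if hit: break
```

```text
0.235 False [0.5228 0.1483 0.2337] [ 1.1504  5.4926 -3.8731] [ 0.9322 -0.3914 -0.0599] 14.3417
0.22 False [0.5229 0.1487 0.2187] [ 3.3011  8.6427 -4.0169] [ 1.4562 -0.7191 -0.1466] 14.7417
0.205 True [0.5229 0.149  0.2133] [ 1.9008  2.5713 -3.6847] [ 0.3203 -0.2052 -0.0873] 14.95
```

Run:
```python
from h import *
np.set_printoptions(precision=4,suppress=True)
x,y=.5235,.1500
for z in(.213,.205,.198,.194,.191,.189,.187):
    hit=move_linear([x,y,z],feed=.05,threshold=9)
    s=read_state();f=s["contact_force"];print(z,hit,s["position"],f,s["torque"],s["time"])
    x+=np.clip(f[0]*.0002,-.001,.001);y+=np.clip(f[1]*.0002,-.001,.001)
    if f[2]>5: break
im=snap("side");cv2.imwrite("pics/z4.png",cv2.resize(im[165:245,250:330,::-1],None,fx=7,fy=7,interpolation=cv2.INTER_NEAREST))
```

```text
0.213 False [0.5232 0.1495 0.2125] [-0.2022  0.3975 -1.6362] [-0.0053  0.0397 -0.0402] 15.2
0.205 False [0.5232 0.1499 0.2045] [-0.2884  0.1062 -0.9456] [-0.0471  0.0406  0.013 ] 15.5083
0.198 False [0.5232 0.15   0.1976] [-0.2978  1.2904 -1.1746] [-0.0271 -0.0328 -0.0205] 15.8
0.194 False [0.5232 0.1504 0.1937] [-0.3507 -0.1735 -1.4458] [ 0.001  -0.0038  0.0138] 16.05
0.191 False [0.5232 0.1503 0.1908] [ 0.0605  0.3443 -0.7896] [-0.041   0.0038  0.011 ] 16.3
0.189 False [0.5235 0.1504 0.1891] [ 0.3722  0.1153 -1.6749] [-0.0262 -0.0831  0.0103] 16.55
0.187 False [0.5237 0.1503 0.1877] [-1.6312 -2.053   4.0589] [-0.0183  0.232   0.0902] 16.8
```

View pics/z4.png

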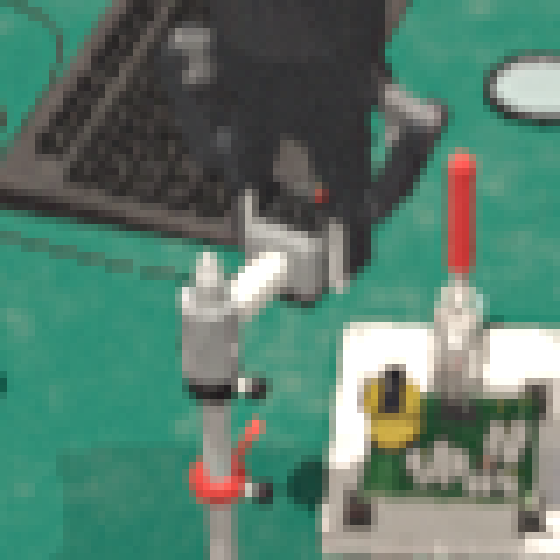

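The lamp sits on the black stop collar: the rod tip shows above the sleeve at about (280,202) and the head points toward the transformer. Releasing it, then going to the magnifier.

Run:
```python
from h import *
np.set_printoptions(precision=4,suppress=True)
grip(.056)
p=read_state()["position"]
move_linear([p[0],p[1],.33],feed=.15)
move_pose([.431,-.300,.25],down(np.radians(7.3)))
s=read_state();print(s["position"],s["q"],s["time"],s["contact_force"])
a=snap("side");b=snap("top")
for k in("lamp","lamp_grip","light_spot","lens_center","handle_grip","part_top"):
    for n in("side","top"):print(k,n,[(np.round(x["uv"],1),x["conf"]) for x in pinpoint(n,k)[:2]])
A=a[160:260,250:380];B=b[140:240,230:360]
cv2.imwrite("pics/z5.png",cv2.resize(np.hstack([A,B])[:,:,::-1],None,fx=3,fy=3,interpolation=cv2.INTER_CUBIC))
```

```text
[ 0.4312 -0.2997  0.25  ] [-0.6061  0.0983  1.2216  1.7806 -0.0951  1.3284 -0.8055] 21.125 [ 0.8761 -0.281   0.1102]
lamp side [(array([280.4, 219. ]), 0.88), (array([345.5, 270.8]), 0.47)]
lamp top [(array([252.5, 171.4]), 0.7)]
lamp_grip side [(array([296.7, 201.7]), 0.8), (array([280.4, 234.5]), 0.58)]
lamp_grip top [(array([278.8, 178.9]), 0.86), (array([408.3, 189.5]), 0.34)]
light_spot side [(array([327.7, 325.1]), 0.5)]
light_spot top []
lens_center side [(array([325.2, 175.4]), 0.81)]
lens_center top [(array([411.3, 188. ]), 0.81)]
handle_grip side [(array([352.2, 178.9]), 0.8), (array([278.5, 219.9]), 0.33)]
handle_grip top [(array([412.7, 210.9]), 0.86)]
part_top side [(array([306.8, 216.4]), 0.47), (array([348.2, 180.1]), 0.38)]
part_top top [(array([301.7, 190.2]), 0.62)]
```

View pics/z5.png

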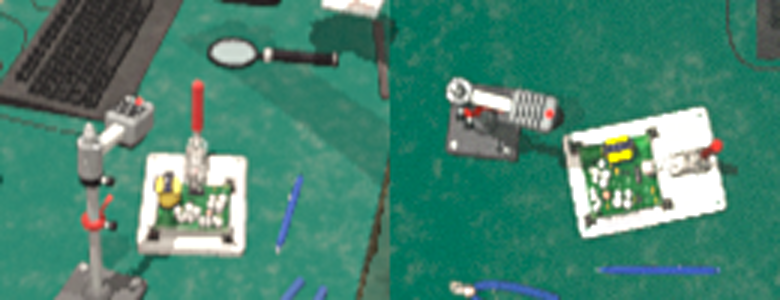

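The lamp hangs on the rod with its head pointing at the transformer; the top view has the sleeve at about (253,171) and the head at about (279,177). Checking the yaw in numbers.

Run:
```python
from h import *
np.set_printoptions(precision=4,suppress=True)
b=snap("top")
A=at_z("top",(253.3,171),.221)[:2];H=at_z("top",(279,176.7),.223)[:2]
part=at_z("top",(306.4,188.7),.063)[:2]
yaw=lambda d:np.degrees(np.arctan2(d[1],d[0]))
print(A,H,np.linalg.norm(H-A),yaw(H-A),"want",yaw(part-A))
for x in masks_of("top","lamp")[:1]:
    ys,xs=np.nonzero(x["pixels"]);W=np.array([at_z("top",(u,v),.218)[:2] for u,v in zip(xs,ys)]);mu=W.mean(0);v=np.linalg.svd(W-mu)[2][0];v*=np.sign(-v[1]);t=(W-mu)@v
    print(yaw(v),mu+v*t.min(),mu+v*t.max())
# axis-only yaw: arm pixels bright
for n in("side","top"):
    for d in(-106,-103,-100):
        a=np.radians(d);print(n,d,proj(n,[.541+.077*np.cos(a),.224+.077*np.sin(a),.204]),proj(n,[.541,.224,.221]))
```

```text
[0.5352 0.2224] [0.5186 0.1432] 0.08087474935823194 -101.87339385313433 want -101.29662114364272
-102.75737781030442 [0.5369 0.2205] [0.514  0.1196]
side -106 [293.8623 198.8978] [279.2523 207.2757]
side -103 [292.758  198.5095] [279.2523 207.2757]
side -100 [291.6214 198.157 ] [279.2523 207.2757]
top -106 [277.433  177.2441] [252.834  169.1266]
top -103 [277.795  175.9975] [252.834  169.1266]
top -100 [278.0907 174.7353] [252.834  169.1266]
```

Aim error is about 1°, which is good. Now the magnifier.

Run:
```python
from h import *
np.set_printoptions(precision=4,suppress=True)
grip(.045)
move_linear([.431,-.300,.03],feed=.15)
move_linear([.431,-.300,.003],feed=.05,threshold=6)
print(read_state()["position"])
grip(0); s=read_state();print(s["grip_width"],s["grasp_force"],s["position"],s["contact_force"],s["time"])
z0=s["position"][2]
move_linear([.431,-.300,.25],feed=.2)
ph=np.radians(-150);o=down(ph+np.pi)
move_pose([.504+.085*np.cos(ph),.066-.035+.085*np.sin(ph),.25],o)
s=read_state();print(s["grip_width"],s["position"],s["q"],s["time"],"z0",z0)
snap("side","s6.png");snap("top","t6.png")
for n in("side","top"):
  for k in("lens_center","handle_grip","magnifier"): print(n,k,[(np.round(x["uv"],1),x["conf"]) for x in pinpoint(n,k)[:2]])
print(proj("side",[.504,.031,.25-z0+.005]),proj("top",[.504,.031,.25-z0+.005]))
```

```text
[ 0.4309 -0.3002  0.003 ]
0.013952435145735539 60.051387548446655 [ 0.4314 -0.3004  0.0035] [-0.5511  0.3177  5.3427] 24.875
0.01450573361218621 [ 0.4306 -0.0128  0.2498] [-0.9666 -0.2557  0.77    1.9632  0.1809  1.3678 -1.2997] 27.3667 z0 0.0034790170244886863
side lens_center [(array([308.3, 168.1]), 0.7)]
side handle_grip [(array([336.7, 162.8]), 0.66), (array([347.6, 232.8]), 0.52)]
side magnifier [(array([308.8, 171.8]), 0.63)]
top lens_center [(array([317.5, 177.9]), 0.56)]
top handle_grip []
top magnifier [(array([313.2, 184.5]), 0.52)]
[309.2741 167.1165] [315.5981 180.6553]
```

Run:
```python
from h import *
z=.25-.0035
out=[]
for n,f in(("side","s6"),("top","t6")):
    im=cv2.imread(f"pics/{f}.png");c=proj(n,[.504,.031,z]).astype(int);off=c-[28,28];S=7
    v=cv2.resize(im[off[1]:off[1]+56,off[0]:off[0]+56],None,fx=S,fy=S,interpolation=cv2.INTER_NEAREST)
    cyl(v,n,(.504,.031),.036,z,z+.01,(0,255,0),S,off); out.append(v); print(n,off)
cv2.imwrite("pics/z6.png",np.hstack(out))
```

```text
side [281 140]
top [287 152]
```

View pics/z6.png

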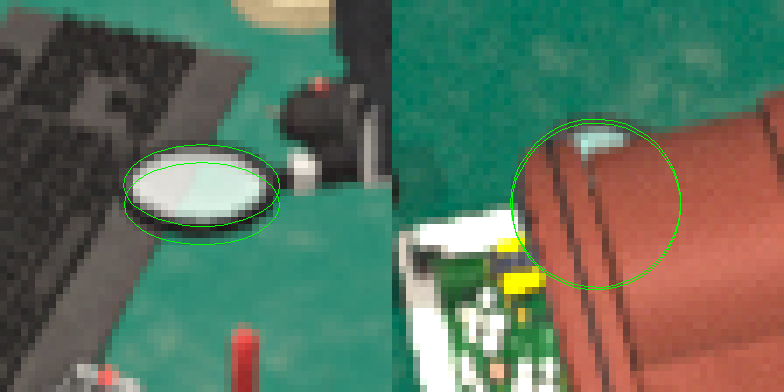

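In the side view the lens ring (cols ~299–320, rows ~161–174) sits on the predicted outline, so the grasp is as expected and level. Moving in under the lamp, from clear of the lever.

Run:
```python
from h import *
np.set_printoptions(precision=4,suppress=True)
ph=np.radians(-150);G=np.array([.503+.085*np.cos(ph),.067+.085*np.sin(ph)]);z0=.0035
f0=read_state()["contact_force"]
h=lambda zl:zl-.005+z0
for p in([G[0],G[1]-.035,h(.150)],[G[0],G[1],h(.150)],[G[0],G[1],h(.1207)]):
    hit=move_linear(p,feed=.1,threshold=5); s=read_state();print(hit,s["position"],s["contact_force"]-f0,s["time"])
    if hit: break
s=read_state();Rm=R.from_rotvec(s["tool_rot"]).as_matrix();L=s["position"]+.085*Rm[:,0];zc=s["position"][2]-z0+.005;print(Rm[:,2],L,zc,s["grip_width"])
out=[]
for n in("side","top"):
    im=np.mean([read_camera(n).astype(float) for _ in range(2)],0).astype(np.uint8)
    cv2.imwrite(f"pics/{n}7.png",im[:,:,::-1])
    print(n,proj(n,[L[0],L[1],zc]),[(k,np.round(x["uv"],1),x["conf"]) for k in("lens_center","part_top") for x in pinpoint(n,k)[:1]])
    off=np.array([272,178]) if n=="side" else np.array([275,150]);S=7
    v=cv2.resize(im[off[1]:off[1]+70,off[0]:off[0]+57,::-1],None,fx=S,fy=S,interpolation=cv2.INTER_NEAREST)
    cyl(v,n,L,.036,zc-.005,zc+.005,(0,255,0),S,off)
    cyl(v,n,(.541,.2235),.0125,.1167,.1247,(255,0,255),S,off);cyl(v,n,(.503,.067),.003,.063,.063,(255,0,0),S,off); out.append(v)
cv2.imwrite("pics/z7.png",np.hstack(out))
```

```text
False [ 0.4298 -0.0105  0.149 ] [-0.2153 -0.1743  0.1316] 28.9333
False [0.4294 0.0244 0.1486] [-0.9616  0.5002  0.3919] 29.4333
False [0.4293 0.024  0.1192] [-0.4888 -0.9159  0.7125] 29.875
[-0.0006 -0.0007 -1.    ] [0.5029 0.0664 0.1192] 0.1207344320235299 0.013967545683103854
side [306.657  205.6658] [('lens_center', array([305.3, 207.9]), 0.63), ('part_top', array([306. , 215.5]), 0.45)]
top [305.5746 186.7212] [('lens_center', array([304.7, 185.8]), 0.56)]
```

View pics/z7.png

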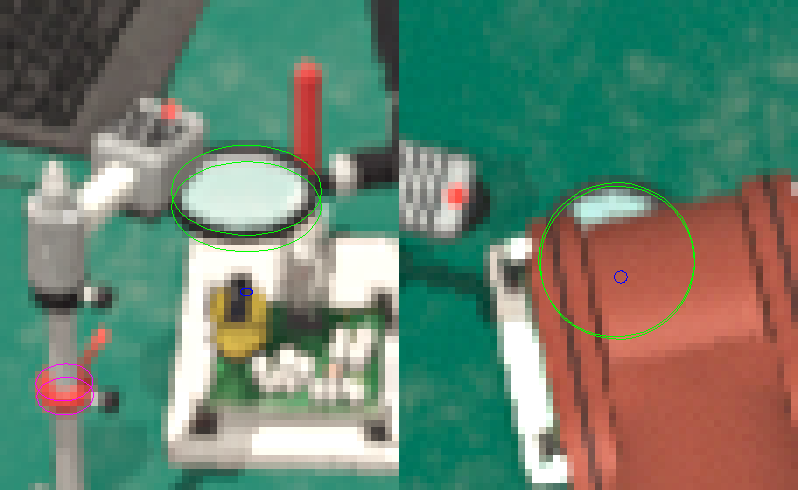

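Side view: the ring follows the prediction within about 1 px and the red collar overlay fits. The transformer body (full-frame col ≈306.3) sits about 1 px left of my mark. I'll overlay the transformer's box on the unobstructed first pictures to refine its centre.

Run:
```python
from h import *
from scipy.spatial import ConvexHull
out=[]
for (a,b) in((.013,.019),(.019,.013)):
  for n,off in(("side",np.array([292,205])),("top",np.array([292,173]))):
    im=cv2.imread(f"pics/{n}0.png");S=14;W=28
    v=cv2.resize(im[off[1]:off[1]+W,off[0]:off[0]+W],None,fx=S,fy=S,interpolation=cv2.INTER_NEAREST)
    t=np.radians(12.8);Rz=np.array([[np.cos(t),-np.sin(t)],[np.sin(t),np.cos(t)]])
    for z,col in((.063,(0,0,255)),(.026,(255,0,255))):
      P=[]
      for s in((1,1),(1,-1),(-1,-1),(-1,1)):
        q=np.array([.503,.067])+Rz@(np.array(s)*[a,b]);P.append((proj(n,[*q,z])+.5-off)*S)
      cv2.polylines(v,[np.round(P).astype(np.int32)],True,col,1)
    out.append(v)
cv2.imwrite("pics/z8.png",cv2.resize(np.vstack([np.hstack(out[:2]),np.hstack(out[2:])]),(600,600),interpolation=cv2.INTER_AREA))
```

```text
(no output)
```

View pics/z8.png

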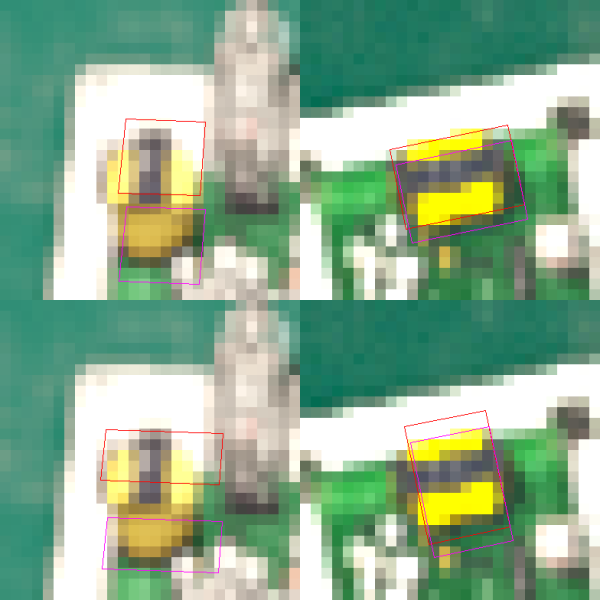

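Both views put the transformer's core about 3 mm further in x and 2 mm further in y, so its centre is about (0.506, 0.069). Shifting the lens there, checking, and handing in.

Run:
```python
from h import *
np.set_printoptions(precision=4,suppress=True)
s=read_state();p=s["position"]; L=p+.085*R.from_rotvec(s["tool_rot"]).as_matrix()[:,0]
t=p+np.array([.506,.0695,0])-np.array([L[0],L[1],0]);t[2]=.1192
print(move_linear(t,feed=.04,threshold=5));pause(1)
s=read_state();print(s["position"],s["contact_force"],s["joint_vel"],s["grip_width"],s["time"])
im=snap("side");cv2.imwrite("pics/z9.png",cv2.resize(im[175:250,265:365,::-1],None,fx=7,fy=7,interpolation=cv2.INTER_CUBIC))
```

```text
False
[0.4324 0.027  0.1192] [ 0.4795 -0.2812 -0.5542] [ 0.001   0.0002  0.0016 -0.0008  0.0014 -0.0026 -0.0031] 0.014655412345734984 31.525
```

View pics/z9.png

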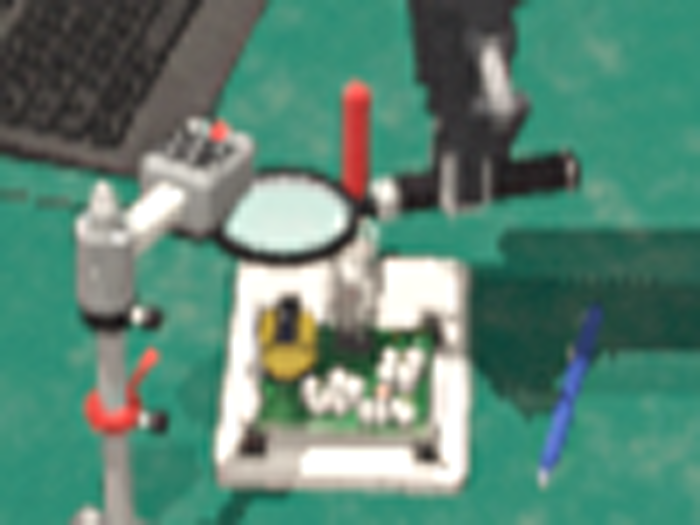

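The lens ring (crop cols 218–360, centre 289) lines up with the transformer (288), and the lamp is still seated. One quick level check from the handle's image slope, then hand in.

Run:
```python
from h import *
ph=np.radians(-150)
for z1 in(-.01,0,.01):
    a,b=[(proj("side",[.506+d*np.cos(ph),.0695+d*np.sin(ph),.1157+.009+z1*(d/.148)])-[265,175])*7 for d in(.06,.148)]
    print(z1,a,b)
```

```text
-0.01 [403.80243726 199.42310879] [575.0829362  183.29747978]
0 [403.97790979 192.71565599] [576.23642421 166.92111215]
0.01 [404.15399595 185.98474757] [577.399744  150.4051602]
```

```bash
python3 -c "
from plant import *
print(job_done())"
```

```text
the job is handed in; nothing more can be done
None
```

The job is handed in at about 32 s of the 67 s allowed, verdict not shown: the lamp is seated on the stop collar and aimed within about 1° of the transformer, and the magnifier is held level, centred over the transformer at about 0.121 m, my reading of the red collar's height.

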